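# Clear the decorating table in the pottery studio

## Task

Clear the decorating table after the painting session: stand the blue-rimmed and the green-rimmed cup upright on the plywood ware board, clear of each other and of the rose-rimmed cup that already stands there and must stay where it is; stand each lidded colour tub upright inside the tray marked with its own colour; and lay the flat brush down flat inside the long dark brush tray. Set everything down, do not drop it.

Things in the scene. Friction and masses are not known exactly. Their poses are not given: they have to be found in the camera images.
- cup_blue: Loose handleless white porcelain cup with a blue rim and blue painted leaves, white inside; 56 mm across the rim, 53 mm at half height, 47 mm at the foot, 62 mm high, about 140 g, wall 3.5 mm. Starts standing on the table. Origin: centre of its underside; z up along its axis.
- cup_green: The same cup with green rim and leaves. Origin: centre of its underside; z up.
- cup_done: The same cup with rose-pink rim and leaves: finished, already standing on the ware board near that board's +x end. Loose; leave it alone. Origin: centre of its underside; z up.
- tub_blue: Loose low round plastic tub of blue colour with blue press-on lid edged in white (and a small white tab, look only); 54 mm across, straight-sided, 36 mm high, about 90 g. Starts on the table. Origin: centre of its underside; z up.
- tub_ochre: The same tub in ochre yellow. Origin: centre of its underside; z up.
- brush: Loose flat glaze brush, 170 mm long, lying flat on the table, about 40 g. Its x axis runs along it towards the pale hair. Wooden handle 14 mm wide and 10 mm thick from x = -85 to +30 mm (blue end), steel ferrule 36 mm wide and 12 mm thick from x = 28 to 46 mm, hair 34 mm wide up to x = 85 mm. Origin: on the underside at mid length, where the handle can be gripped; z up.
- ware_board: Fixed plywood board lying on the table, 300 mm (its x) by 140 mm (its y), top 18 mm above the table. The rose cup stands on its centre line 90 to 110 mm along +x from the origin; the rest of it is free (for example x = 0 and x = -95 mm). Origin: centre of its underside, on the table; z up.
- tray_blue: Fixed low wooden tray lined with white paper, outside 120 mm (x) by 160 mm (y), walls 5 mm thick and 18 mm high, floor 5 mm above the table, with a blue glazed test tile 50 mm wide and 30 mm high on the middle of its -x rim (towards the robot). Round its y = -48 mm stands a loose blue glaze jar with a white cap, 44 mm across and 49 mm high; the free place for the tub is round y = +32 mm, x = 0. Origin: centre of its underside, on the table; z up.
- tray_ochre: The same tray with an ochre yellow test tile and an ochre jar in it: same sizes, jar round y = -48 mm, free place round y = +32 mm, x = 0. Origin: centre of its underside, on the table.
- brush_tray: Fixed long dark steel tray, outside 240 mm (x) by 110 mm (y), walls 5 mm thick and 18 mm high, floor 5 mm above the table. A thin dark lining brush 9 mm high lies along it round y = +38 mm; the free place for the flat brush, along x either way round, is round y = -10 mm. Origin: centre of its underside, on the table; z up.

How it is judged:
By the outcome, as a careful person would: the job done as asked, in the order asked, and still so for the second after the job is handed in, with the robot touching nothing.
It also fails if it takes over 122 s, if anything falls off the work surface, if the arm or the gripper's body presses on something with over 40 N, if the wrist force passes 120 N, or if a joint passes its speed limit or range.

## Robot

A 7-joint arm with a two-finger parallel gripper is mounted at the origin on the work surface. World frame = base frame: x ahead of the robot, y to its left, z up, the work surface at z = 0. Lengths are in m, angles in rad, forces in N, time in s.
With the tool pointing down it reaches from about 0.4 to 0.925 m from the base axis. Payload 4.1 kg.
Tool frame: the origin (TCP) lies between the finger pads; the fingertips stand 17 mm ahead of it and the grasp point (between the pads) lies 2 mm behind it (ctrl.tcp_to_tips is the distance from the TCP to the fingertips, in m); z points along the fingers, y is the line along which they close (so a half turn about z gives the same grasp; the last joint's range is limited). The gripper opens to 85 mm and grips with 20 to 120 N. Pads are 22 mm wide; open, the fingers measure 114 mm over their backs; the gripper's body (76 mm by 85 mm) begins 54 mm behind the grasp point. The pads swing forward as they close: fully open they stand 13 mm farther back than shut.
Start: joints at [-1.449, 0.398, 0.045, 1.537, -0.019, 1.207, -0.051], TCP at [0.142, 0.634, 0.248] pointing down, gripper open.
Joint ranges: [-2.82, 2.82], [-0.49, 2.23], [-1.37, 1.46], [0, 2.46], [-1.36, 4.5], [0.23, 2], [-2.94, 2.94]. Speed limits (rad/s): [2.57, 2.57, 3.14, 3.14, 3.14, 3.14, 3.14].

## Interface

Orientations are given as [roll, pitch, yaw] about the fixed x, y, z axes, in that order (R = Rz(yaw) Ry(pitch) Rx(roll)).
In Python, from station import ctrl gives the robot as it stands. The module is installed in compiled form; this text tells all that it offers.
- The arm moves only by the tool step_arm, never from a script. Its argument "series" is a list of rows, each an object with "translation": the shift along the tool's x, y, z in units of 30 mm (1.0 is 30 mm), a list of three; "rot": the turn, a rotation vector about the tool's x, y, z in degrees, a list of three; "grip": the closure in counts, from 0 (fully open) to 255 (shut). A call has exactly 10 rows; each row shifts and turns the commanded pose from where the row before left it, along the tool's axes as they then stand; what a row does not reach is not made up. A row lasts 1/12 s, in which the tool goes at most 41.7 mm and 7.16 degrees, less where a joint would pass 70% of its speed; a pose out of reach is approached as far as the arm can. A call is refused whole if a number of a shift passes 1 or a number of a turn 7.16, either way. A call with a gripper value outside its range is refused whole. The fingers move at their own pace and stop on an object; the grip force is fixed at half the most. Time passes only in rows, so rows that do not move let the fingers close, or fill a call up. It gives the time, the measured TCP pose, the force, the opening and the grip force at its end, in the units of the state.
- ctrl.get_obs(): the state, without advancing time (a new reading comes with each control period).
- ctrl.grab_frame(name): name is "side" or "top" or "wrist"; returns a dict with "frame" (384x512x3 uint8, red, green, blue), "K" (3x3 intrinsics, pixels), "R" (3x3) and "t" (3): a world point X has camera coordinates R X + t. Camera axes: x right, y down, z forward; pixel columns grow to the right and rows downward; lengths in m; the calibration is good to about 2 mm. A picture is of the moment at which its call begins. There is no depth.
- ctrl.sign_off(): hands the job in; it is judged then, once.
The state is a dict: "clock": time; "q": joint angles; "dq": joint speeds; "joint_torque": joint torques, N m; "tool_pos": TCP position; "tcp_rot": TCP orientation; "force": force on the tool from outside, world axes, zero at the start; "wrist_torque": the same for the moment, N m; "gripper_width": finger opening in m; "grip_force": force on a finger pad.
Only numpy, scipy, OpenCV 4.12 (cv2) and the standard library are available. Lean on these libraries where they do the work, as an engineer would, in place of code of your own. Each camera call takes 0.05 s, during which the arm holds its last target. There are 200 camera calls.

## Working session

There is one attempt and no reset: what is moved stays moved. The work goes in short steps, Python scripts to look and compute and a tool call to move; the robot and the scene stay as the last step left them, time stands still between calls to the robot, and variables do not carry over. Pictures are saved under pics/ and viewed, at most 14 in all, crops included, and the job is handed in when it is done.

Besides the shell and the picture viewer there is one more tool, called after "Request:" as a command line: name --argument value ..., lists and objects as JSON in quotes. step_arm: Moves the arm, as the interface text tells. Its arguments: {"type":"object","properties":{"series":{"type":"array"}},"required":["series"]}

```bash
mkdir -p pics
cat > h.py <<'E'
import numpy as np, cv2
from station import ctrl
def grab(n,save=None):
    f=ctrl.grab_frame(n)
    if save: cv2.imwrite('pics/'+save,cv2.cvtColor(f['frame'],cv2.COLOR_RGB2BGR))
    return f
def ray(f,u,v,z):
    K,R,t=map(np.array,(f['K'],f['R'],f['t']))
    c=-R.T@t; d=R.T@np.linalg.inv(K)@np.array([u,v,1.])
    return c+d*(z-c[2])/d[2]
def proj(f,X):
    p=f['K']@(f['R']@np.array(X)+f['t']); return p[:2]/p[2]
E
python3 - <<'E'
from h import *
import pickle
for n in ('top','side'):
    f=grab(n,n+'0.png'); pickle.dump(f,open(n+'0.pkl','wb'))
    print(n,(-np.array(f['R']).T@f['t']).round(3))
    print(np.array(f['R']).round(2).tolist(), np.array(f['K']).round(0).tolist())
o=ctrl.get_obs(); print(o['clock'],o['tool_pos'],o['tcp_rot'],o['gripper_width'],ctrl.tcp_to_tips)
E
```

```text
top [0.375 0.003 1.204]
[[0.02, -1.0, 0.02], [-0.99, -0.02, -0.14], [0.14, -0.02, -0.99]] [[424.0, 0.0, 251.0], [0.0, 424.0, 187.0], [0.0, 0.0, 1.0]]
side [0.288 0.695 0.731]
[[-0.94, -0.35, -0.01], [-0.23, 0.63, -0.74], [0.27, -0.69, -0.67]] [[371.0, 0.0, 255.0], [0.0, 371.0, 187.0], [0.0, 0.0, 1.0]]
0.1 [0.14217612 0.63372283 0.24737747] [-3.13986439e+00  8.45154321e-05  2.92093197e+00] 0.08537638522207586 0.017
```

View pics/top0.png

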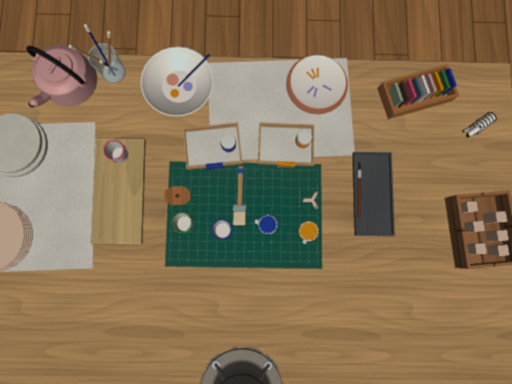

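View pics/side0.png

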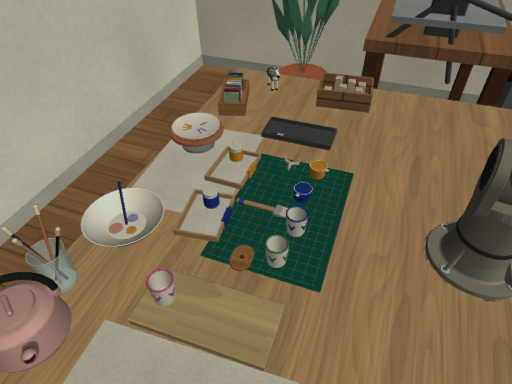

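Top view: blue cup at about (222,230), green cup at (182,223), blue tub at (268,225), ochre tub at (308,231), and the brush from (240,168) to (239,224) with its hair towards the robot. The board is at (118,190), the blue tray at (214,147), the ochre tray at (286,145) and the brush tray at (373,193). The side view agrees. Next I measure.

Run:
```python
from h import *
import pickle
f=pickle.load(open('top0.pkl','rb')); im=f['frame']
hsv=cv2.cvtColor(im,cv2.COLOR_RGB2HSV)
# non-mat blobs in the mat region
x0,y0,x1,y1=170,166,320,264
mat=cv2.inRange(hsv,(70,90,20),(95,255,140))
non=255-mat; roi=np.zeros_like(non); roi[y0:y1,x0:x1]=non[y0:y1,x0:x1]
roi=cv2.morphologyEx(roi,cv2.MORPH_OPEN,np.ones((3,3),np.uint8))
cs,_=cv2.findContours(roi,cv2.RETR_EXTERNAL,cv2.CHAIN_APPROX_NONE)
for c in cs:
    if cv2.contourArea(c)<80: continue
    (u,v),r=cv2.minEnclosingCircle(c); rr=cv2.minAreaRect(c)
    print('blob',round(u),round(v),round(r,1),cv2.contourArea(c),'rect',np.round(rr[0],1),np.round(rr[1],1),round(rr[2],1), [ray(f,u,v,z)[:2].round(3).tolist() for z in (.062,.036,.005)])
big=cv2.resize(cv2.cvtColor(im[115:260,80:400],cv2.COLOR_RGB2BGR),None,fx=2.5,fy=2.5,interpolation=cv2.INTER_CUBIC)
cv2.imwrite('pics/crop0.png',big); print(big.shape)
```

```text
blob 307 232 11.9 347.5 rect [308.2 230.8] [21.3 21. ] 69.4 [[0.422, -0.169], [0.424, -0.173], [0.425, -0.178]]
blob 266 224 12.0 314.0 rect [267.1 223.6] [21.1 20. ] 56.3 [[0.443, -0.057], [0.444, -0.058], [0.446, -0.06]]
blob 182 222 10.8 330.5 rect [182. 222.] [20. 20.] 90.0 [[0.443, 0.168], [0.445, 0.172], [0.447, 0.176]]
blob 312 200 9.9 103.5 rect [309.5 199.5] [17. 15.] 90.0 [[0.51, -0.182], [0.513, -0.186], [0.517, -0.191]]
blob 178 195 12.3 349.0 rect [180.  195.5] [19. 20.] 90.0 [[0.516, 0.181], [0.519, 0.185], [0.523, 0.189]]
blob 230 202 38.7 799.5 rect [236.8 205.5] [30.2 77.2] 24.2 [[0.498, 0.04], [0.501, 0.041], [0.504, 0.042]]
(362, 800, 3)
```

View pics/crop0.png

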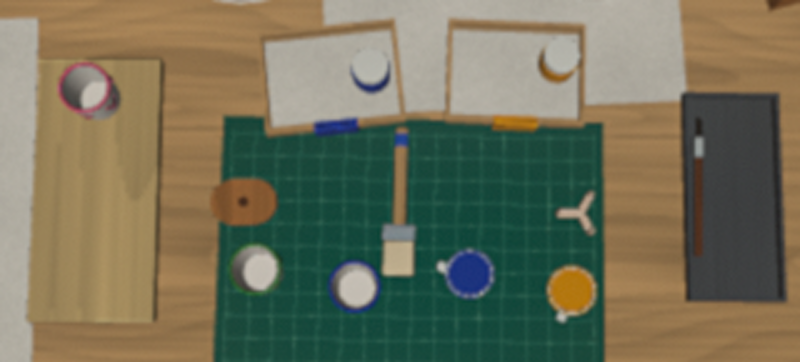

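The crop shows the rims at (354,286) for the blue cup and (255,269) for the green cup. The lids are at (470,273) and (571,290). The board spans (38,60) to (155,321), and the blue cup stands only about 5 mm from the brush hair. I'll grip that cup along x.

Run:
```python
from h import *
import pickle
f=pickle.load(open('top0.pkl','rb')); s=pickle.load(open('side0.pkl','rb'))
P=lambda x,y,z: ray(f,80+(x+.5)/2.5-.5,115+(y+.5)/2.5-.5,z)
for n,x,y,z in [('cupB',354,286,.062),('cupG',255.5,269,.062),('done',86,89,.08),('tubB',470,273,.036),('tubO',571.5,290,.036),('brBlueEnd',402,128,.01),('brHair',398,276,.006),('brFer',399,232,.012)]:
    p=P(x,y,z); print(n,p.round(3),'side px',proj(s,p).round(0))
def quad(n,cs,z):
    q=np.array([P(x,y,z)[:2] for x,y in cs]); c=q.mean(0)
    e=[np.linalg.norm(q[i]-q[(i+1)%4]).round(3) for i in range(4)]
    d=(q[0]-q[3])+(q[1]-q[2]); print(n,c.round(3),'edges',e,'yaw',np.degrees(np.arctan2(d[1],d[0])).round(1))
quad('board',[(38,60),(162,60),(155,321),(28,320)],.018)   # +x end first
quad('trayB',[(262,38),(395,22),(405,121),(268,132)],.018)
quad('trayO',[(448,20),(584,27),(582,124),(445,117)],.018)
quad('brtray',[(683,95),(777,95),(785,300),(688,300)],.018)
```

```text
cupB [0.426 0.062 0.062] side px [297. 213.]
cupG [0.443 0.168 0.062] side px [278. 242.]
done [0.633 0.356 0.08 ] side px [162. 279.]
tubB [ 0.443 -0.064  0.036] side px [303. 187.]
tubO [ 0.427 -0.176  0.036] side px [319. 165.]
brBlueEnd [0.61  0.014 0.01 ] side px [238. 198.]
brHair [0.441 0.016 0.006] side px [296. 214.]
brFer [0.49  0.015 0.012] side px [278. 208.]
board [0.533 0.357] edges [np.float64(0.141), np.float64(0.297), np.float64(0.14), np.float64(0.295)] yaw 1.6
trayB [0.665 0.095] edges [np.float64(0.154), np.float64(0.117), np.float64(0.156), np.float64(0.11)] yaw 6.2
trayO [ 0.677 -0.114] edges [np.float64(0.158), np.float64(0.115), np.float64(0.157), np.float64(0.115)] yaw -1.3
brtray [ 0.537 -0.363] edges [np.float64(0.109), np.float64(0.235), np.float64(0.109), np.float64(0.235)] yaw 0.3
```

Request:
step_arm --series '[{"translation": [-0.9, 0, 0], "rot": [0, 0, 7], "grip": 0}, {"translation": [-0.9, 0, 0], "rot": [0, 0, 7], "grip": 0}, {"translation": [-0.9, 0, 0], "rot": [0, 0, 7], "grip": 0}, {"translation": [-0.9, 0, 0], "rot": [0, 0, 7], "grip": 0}, {"translation": [-0.9, 0, 0], "rot": [0, 0, 7], "grip": 0}, {"translation": [-0.9, 0, 0], "rot": [0, 0, 7], "grip": 0}, {"translation": [-0.9, 0, 0], "rot": [0, 0, 7], "grip": 0}, {"translation": [-0.9, 0, 0], "rot": [0, 0, 7], "grip": 0}, {"translation": [-0.9, 0, 0], "rot": [0, 0, 7], "grip": 0}, {"translation": [-0.9, 0, 0], "rot": [0, 0, 7], "grip": 0}]'

```text
clock: 0.93
tool_pos: [0.3254, 0.456, 0.2478]
tcp_rot: [3.142, 0.001, 1.692]
force: [-0.1, 0.6, 0.2]
gripper_width: 0.0851
grip_force: 0.0
```

Request:
step_arm --series '[{"translation": [-1, 0.3, 0], "rot": [0, 0, 6.9], "grip": 0}, {"translation": [-1, 0.3, 0], "rot": [0, 0, 0], "grip": 0}, {"translation": [-1, 0.3, 0], "rot": [0, 0, 0], "grip": 0}, {"translation": [-1, 0.3, 0], "rot": [0, 0, 0], "grip": 0}, {"translation": [-1, 0.3, 0], "rot": [0, 0, 0], "grip": 0}, {"translation": [-1, 0.3, 0], "rot": [0, 0, 0], "grip": 0}, {"translation": [-1, 0.3, 0], "rot": [0, 0, 0], "grip": 0}, {"translation": [-1, 0.3, 0], "rot": [0, 0, 0], "grip": 0}, {"translation": [-1, 0.3, 0], "rot": [0, 0, 0], "grip": 0}, {"translation": [-1, 0.3, 0], "rot": [0, 0, 0], "grip": 0}]'

```text
clock: 1.77
tool_pos: [0.4201, 0.158, 0.2481]
tcp_rot: [-3.141, -0.0, 1.579]
force: [-0.1, 0.3, 0.7]
gripper_width: 0.0854
grip_force: 0.0
```

Request:
step_arm --series '[{"translation": [-0.9, 0.1, 0], "rot": [0, 0, 0.4], "grip": 0}, {"translation": [-0.9, 0.1, 0], "rot": [0, 0, 0], "grip": 0}, {"translation": [-0.9, 0, 0.4], "rot": [0, 0, 0], "grip": 0}, {"translation": [-0.4, 0, 0.7], "rot": [0, 0, 0], "grip": 0}, {"translation": [0, 0, 0.8], "rot": [0, 0, 0], "grip": 0}, {"translation": [0, 0, 0.8], "rot": [0, 0, 0], "grip": 0}, {"translation": [0, 0, 0.8], "rot": [0, 0, 0], "grip": 0}, {"translation": [0, 0, 0.5], "rot": [0, 0, 0], "grip": 0}, {"translation": [0, 0, 0], "rot": [0, 0, 0], "grip": 0}, {"translation": [0, 0, 0], "rot": [0, 0, 0], "grip": 0}]'

```text
clock: 2.6
tool_pos: [0.4259, 0.0663, 0.1279]
tcp_rot: [-3.14, 0.001, 1.571]
force: [-0.0, -0.2, 0.5]
gripper_width: 0.0856
grip_force: 0.0
```

Run:
```python
from h import *
f=grab('wrist','w1.png'); print(ctrl.get_obs()['tool_pos'])
print('cup rim pred',proj(f,[.426,.062,.062]),'tcp',proj(f,ctrl.get_obs()['tool_pos']))
```

```text
[0.42686194 0.06660581 0.12874346]
cup rim pred [254.01588725 223.55636262] tcp [256.01445371 277.3712555 ]
```

View pics/w1.png

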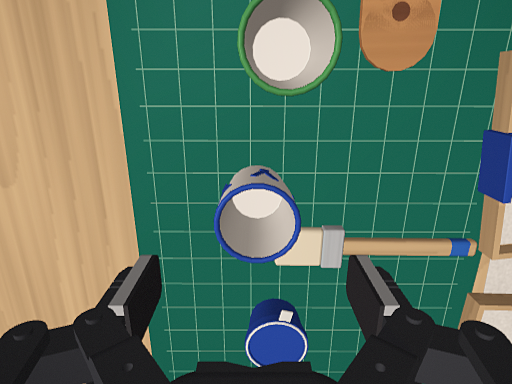

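The wrist view has the blue rim at (257,223), where (254,224) was predicted, so the measurement agrees to about 1.5 mm. The hair touches the picture edge of the cup but is not under the pads. I descend and grip.

Request:
step_arm --series '[{"translation": [-0.15, 0, 0.4], "rot": [0, 0, 0], "grip": 0}, {"translation": [0, 0, 0.7], "rot": [0, 0, 0], "grip": 0}, {"translation": [0, 0, 0.7], "rot": [0, 0, 0], "grip": 0}, {"translation": [0, 0, 0.7], "rot": [0, 0, 0], "grip": 0}, {"translation": [0, 0, 0.5], "rot": [0, 0, 0], "grip": 0}, {"translation": [0, 0, 0.2], "rot": [0, 0, 0], "grip": 0}, {"translation": [0, 0, 0], "rot": [0, 0, 0], "grip": 60}, {"translation": [0, 0, 0], "rot": [0, 0, 0], "grip": 120}, {"translation": [0, 0, 0], "rot": [0, 0, 0], "grip": 180}, {"translation": [0, 0, 0], "rot": [0, 0, 0], "grip": 255}]'

```text
clock: 3.48
tool_pos: [0.4279, 0.0625, 0.034]
tcp_rot: [3.139, -0.002, 1.572]
force: [-0.8, -0.7, 5.4]
gripper_width: 0.0534
grip_force: 61.6
```

Request:
step_arm --series '[{"translation": [0, 0, 0], "rot": [0, 0, 0], "grip": 255}, {"translation": [0, 0, 0], "rot": [0, 0, 0], "grip": 255}, {"translation": [0, 0, 0], "rot": [0, 0, 0], "grip": 255}, {"translation": [0, 0, 0], "rot": [0, 0, 0], "grip": 255}, {"translation": [0, 0, -0.1], "rot": [0, 0, 0], "grip": 255}, {"translation": [0, 0, -0.3], "rot": [0, 0, 0], "grip": 255}, {"translation": [0, 0, -0.6], "rot": [0, 0, 0], "grip": 255}, {"translation": [0, 0, -0.8], "rot": [0, 0, 0], "grip": 255}, {"translation": [0, 0, -0.8], "rot": [0, 0, 0], "grip": 255}, {"translation": [0, 0, -0.8], "rot": [0, 0, 0], "grip": 255}]'

```text
clock: 4.32
tool_pos: [0.4263, 0.0618, 0.136]
tcp_rot: [3.141, -0.0, 1.571]
force: [0.9, -0.7, -2.2]
gripper_width: 0.0535
grip_force: 63.2
```

Request:
step_arm --series '[{"translation": [0.5, 0.2, -0.3], "rot": [0, 0, 0], "grip": 255}, {"translation": [0.9, 0.3, 0], "rot": [0, 0, 0], "grip": 255}, {"translation": [1, 0.3, 0], "rot": [0, 0, 0], "grip": 255}, {"translation": [1, 0.3, 0], "rot": [0, 0, 0], "grip": 255}, {"translation": [1, 0.3, 0], "rot": [0, 0, 0], "grip": 255}, {"translation": [1, 0.4, 0], "rot": [0, 0, 0], "grip": 255}, {"translation": [1, 0.4, 0], "rot": [0, 0, 0], "grip": 255}, {"translation": [1, 0.4, 0], "rot": [0, 0, 0], "grip": 255}, {"translation": [1, 0.4, 0], "rot": [0, 0, 0], "grip": 255}, {"translation": [0.8, 0.2, 0], "rot": [0, 0, 0], "grip": 255}]'

```text
clock: 5.15
tool_pos: [0.5231, 0.3411, 0.1444]
tcp_rot: [3.14, -0.001, 1.573]
force: [0.3, 0.1, -1.1]
gripper_width: 0.0535
grip_force: 63.3
```

Request:
step_arm --series '[{"translation": [0.5, 0, 0.3], "rot": [0, 0, 0], "grip": 255}, {"translation": [0.2, 0, 0.5], "rot": [0, 0, 0], "grip": 255}, {"translation": [0, 0, 0.5], "rot": [0, 0, 0], "grip": 255}, {"translation": [0, 0, 0.5], "rot": [0, 0, 0], "grip": 255}, {"translation": [0, 0, 0.4], "rot": [0, 0, 0], "grip": 255}, {"translation": [0, 0, 0.3], "rot": [0, 0, 0], "grip": 255}, {"translation": [0, 0, 0], "rot": [0, 0, 0], "grip": 255}, {"translation": [0, 0, 0], "rot": [0, 0, 0], "grip": 255}, {"translation": [0, 0, 0], "rot": [0, 0, 0], "grip": 255}, {"translation": [0, 0, 0], "rot": [0, 0, 0], "grip": 255}]'

```text
clock: 5.98
tool_pos: [0.523, 0.3595, 0.0694]
tcp_rot: [3.14, -0.001, 1.571]
force: [0.1, -0.8, -0.8]
gripper_width: 0.0538
grip_force: 63.3
```

Request:
step_arm --series '[{"translation": [0, 0, 0.2], "rot": [0, 0, 0], "grip": 255}, {"translation": [0, 0, 0.15], "rot": [0, 0, 0], "grip": 255}, {"translation": [0, 0, 0.1], "rot": [0, 0, 0], "grip": 255}, {"translation": [0, 0, 0.05], "rot": [0, 0, 0], "grip": 255}, {"translation": [0, 0, 0.02], "rot": [0, 0, 0], "grip": 255}, {"translation": [0, 0, 0.02], "rot": [0, 0, 0], "grip": 255}, {"translation": [0, 0, 0], "rot": [0, 0, 0], "grip": 255}, {"translation": [0, 0, 0], "rot": [0, 0, 0], "grip": 255}, {"translation": [0, 0, 0], "rot": [0, 0, 0], "grip": 255}, {"translation": [0, 0, 0], "rot": [0, 0, 0], "grip": 255}]'

```text
clock: 6.82
tool_pos: [0.5224, 0.3594, 0.0522]
tcp_rot: [3.141, -0.0, 1.572]
force: [-0.9, -0.1, -1.6]
gripper_width: 0.0534
grip_force: 63.3
```

Request:
step_arm --series '[{"translation": [0, 0, 0.03], "rot": [0, 0, 0], "grip": 255}, {"translation": [0, 0, 0.02], "rot": [0, 0, 0], "grip": 255}, {"translation": [0, 0, 0], "rot": [0, 0, 0], "grip": 255}, {"translation": [0, 0, 0], "rot": [0, 0, 0], "grip": 255}, {"translation": [0, 0, 0], "rot": [0, 0, 0], "grip": 255}, {"translation": [0, 0, 0], "rot": [0, 0, 0], "grip": 255}, {"translation": [0, 0, 0], "rot": [0, 0, 0], "grip": 255}, {"translation": [0, 0, 0], "rot": [0, 0, 0], "grip": 255}, {"translation": [0, 0, 0], "rot": [0, 0, 0], "grip": 255}, {"translation": [0, 0, 0], "rot": [0, 0, 0], "grip": 255}]'

```text
clock: 7.65
tool_pos: [0.5225, 0.3594, 0.052]
tcp_rot: [-3.141, -0.001, 1.572]
force: [-1.9, -1.0, 6.7]
gripper_width: 0.0538
grip_force: 63.5
```

Request:
step_arm --series '[{"translation": [0, 0, 0], "rot": [0, 0, 0], "grip": 60}, {"translation": [0, 0, 0], "rot": [0, 0, 0], "grip": 30}, {"translation": [0, 0, 0], "rot": [0, 0, 0], "grip": 20}, {"translation": [0, 0, 0], "rot": [0, 0, 0], "grip": 20}, {"translation": [0, 0, -0.3], "rot": [0, 0, 0], "grip": 20}, {"translation": [0, 0, -0.7], "rot": [0, 0, 0], "grip": 20}, {"translation": [0, 0, -1], "rot": [0, 0, 0], "grip": 20}, {"translation": [0, 0, -1], "rot": [0, 0, 0], "grip": 20}, {"translation": [0, 0, -1], "rot": [0, 0, 0], "grip": 20}, {"translation": [0, 0, 0], "rot": [0, 0, 0], "grip": 20}]'

```text
clock: 8.48
tool_pos: [0.5262, 0.3609, 0.178]
tcp_rot: [3.132, -0.008, 1.571]
force: [0.5, 0.3, -0.1]
gripper_width: 0.0788
grip_force: 0.0
```

```bash
python3 - <<'E'
from h import *
f=grab('wrist','w2.png'); print(ctrl.get_obs()['tool_pos'])
f=grab('side','s2.png');cv2.imwrite('pics/s2.png',cv2.cvtColor(f['frame'][60:],cv2.COLOR_RGB2BGR))
E
python3 -c "
import cv2,numpy as np
cv2.imwrite('pics/c2.png',np.hstack([cv2.resize(cv2.imread('pics/w2.png'),(400,300)),cv2.resize(cv2.imread('pics/s2.png'),(400,300))]))"
```

```text
[0.52475962 0.36028083 0.17508212]
```

View pics/c2.png

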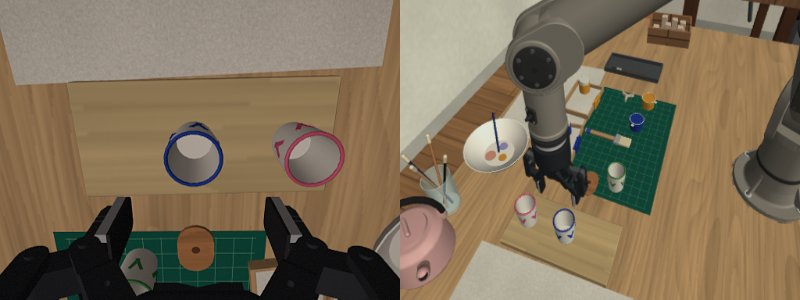

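The blue cup stands upright on the board next to the rose cup, which hasn't moved. Next is the green cup. I turn to close along y, because the brown rest stands beyond the cup in x.

Request:
step_arm --series '[{"translation": [-0.8, -0.3, 0], "rot": [0, 0, 0], "grip": 0}, {"translation": [-0.8, -0.3, 0], "rot": [0, 0, 0], "grip": 0}, {"translation": [-0.8, -0.3, 0], "rot": [0, 0, 0], "grip": 0}, {"translation": [-0.8, -0.3, 0], "rot": [0, 0, 0], "grip": 0}, {"translation": [-0.8, -0.3, 0], "rot": [0, 0, 0], "grip": 0}, {"translation": [-0.8, -0.4, 0], "rot": [0, 0, 0], "grip": 0}, {"translation": [-0.8, -0.4, 0], "rot": [0, 0, 0], "grip": 0}, {"translation": [-0.8, -0.4, 0], "rot": [0, 0, 0], "grip": 0}, {"translation": [0, 0, 0], "rot": [0, 0, -7], "grip": 0}, {"translation": [0, 0, 0], "rot": [0, 0, -7], "grip": 0}]'

```text
clock: 9.42
tool_pos: [0.4395, 0.1651, 0.1694]
tcp_rot: [-3.138, 0.0, 1.819]
force: [0.2, 0.4, 0.4]
gripper_width: 0.0858
grip_force: 0.0
```

Request:
step_arm --series '[{"translation": [0, 0, 0], "rot": [0, 0, -7], "grip": 0}, {"translation": [0, 0, 0], "rot": [0, 0, -7], "grip": 0}, {"translation": [0, 0, 0], "rot": [0, 0, -7], "grip": 0}, {"translation": [0, 0, 0], "rot": [0, 0, -7], "grip": 0}, {"translation": [0, 0, 0], "rot": [0, 0, -7], "grip": 0}, {"translation": [0, 0, 0], "rot": [0, 0, -7], "grip": 0}, {"translation": [0, 0, 0], "rot": [0, 0, -7], "grip": 0}, {"translation": [0, 0, 0], "rot": [0, 0, -7], "grip": 0}, {"translation": [0, 0, 0], "rot": [0, 0, -7], "grip": 0}, {"translation": [0, 0, 0], "rot": [0, 0, -7], "grip": 0}]'

```text
clock: 10.25
tool_pos: [0.4403, 0.1667, 0.1693]
tcp_rot: [-3.14, -0.002, 3.044]
force: [-0.2, 0.7, 0.1]
gripper_width: 0.0855
grip_force: 0.0
```

Run:
```python
from h import *
f=grab('wrist','w3.png'); o=ctrl.get_obs(); print(o['tool_pos'],o['tcp_rot'])
hsv=cv2.cvtColor(f['frame'],cv2.COLOR_RGB2HSV)
# green rim: brighter, yellower green than mat
m=cv2.inRange(hsv,(45,80,60),(68,255,255))
n,l,st,c=cv2.connectedComponentsWithStats(m)
for i in range(1,n):
    if st[i,4]>150:
        ys,xs=np.where(l==i); e=cv2.minEnclosingCircle(np.c_[xs,ys].astype(np.float32))
        print(st[i],e, ray(f,*e[0],.062).round(4))
print(proj(f,[.443,.168,.062]))
```

```text
[0.44028807 0.16674574 0.16937449] [-3.13998655e+00 -2.39907678e-03  3.04757533e+00]
[220 165  74  70 954] ((255.5, 196.5), 38.50334548950195) [0.4416 0.1687 0.062 ]
[254.79939024 198.30317653]
```

Request:
step_arm --series '[{"translation": [-0.05, 0.06, 0.3], "rot": [0, 0, -5.4], "grip": 0}, {"translation": [0, 0, 0.8], "rot": [0, 0, 0], "grip": 0}, {"translation": [0, 0, 0.8], "rot": [0, 0, 0], "grip": 0}, {"translation": [0, 0, 0.8], "rot": [0, 0, 0], "grip": 0}, {"translation": [0, 0, 0.7], "rot": [0, 0, 0], "grip": 0}, {"translation": [0, 0, 0.6], "rot": [0, 0, 0], "grip": 0}, {"translation": [0, 0, 0.4], "rot": [0, 0, 0], "grip": 0}, {"translation": [0, 0, 0.15], "rot": [0, 0, 0], "grip": 0}, {"translation": [0, 0, 0], "rot": [0, 0, 0], "grip": 0}, {"translation": [0, 0, 0], "rot": [0, 0, 0], "grip": 60}]'

```text
clock: 11.13
tool_pos: [0.443, 0.1687, 0.034]
tcp_rot: [-3.141, -0.0, 3.131]
force: [-0.5, 0.6, 0.5]
gripper_width: 0.0755
grip_force: 0.0
```

Request:
step_arm --series '[{"translation": [0, 0, 0], "rot": [0, 0, 0], "grip": 120}, {"translation": [0, 0, 0], "rot": [0, 0, 0], "grip": 180}, {"translation": [0, 0, 0], "rot": [0, 0, 0], "grip": 255}, {"translation": [0, 0, 0], "rot": [0, 0, 0], "grip": 255}, {"translation": [0, 0, 0], "rot": [0, 0, 0], "grip": 255}, {"translation": [0, 0, 0], "rot": [0, 0, 0], "grip": 255}, {"translation": [0, 0, 0], "rot": [0, 0, 0], "grip": 255}, {"translation": [0, 0, 0], "rot": [0, 0, 0], "grip": 255}, {"translation": [0, 0, 0], "rot": [0, 0, 0], "grip": 255}, {"translation": [0, 0, 0], "rot": [0, 0, 0], "grip": 255}]'

```text
clock: 11.97
tool_pos: [0.4439, 0.1691, 0.0353]
tcp_rot: [3.14, 0.002, 3.132]
force: [-1.4, -0.8, 6.4]
gripper_width: 0.0532
grip_force: 62.2
```

Request:
step_arm --series '[{"translation": [0, 0, -0.1], "rot": [0, 0, 0], "grip": 255}, {"translation": [0, 0, -0.3], "rot": [0, 0, 0], "grip": 255}, {"translation": [0, 0, -0.7], "rot": [0, 0, 0], "grip": 255}, {"translation": [0, 0, -0.8], "rot": [0, 0, 0], "grip": 255}, {"translation": [0, 0.3, -0.6], "rot": [0, 0, 0], "grip": 255}, {"translation": [0.1, 0.7, -0.3], "rot": [0, 0, 0], "grip": 255}, {"translation": [0.1, 0.9, 0], "rot": [0, 0, 0], "grip": 255}, {"translation": [0.1, 0.9, 0], "rot": [0, 0, 0], "grip": 255}, {"translation": [0, 0.9, 0], "rot": [0, 0, 0], "grip": 255}, {"translation": [0, 0.9, 0], "rot": [0, 0, 0], "grip": 255}]'

```text
clock: 12.8
tool_pos: [0.4349, 0.3082, 0.1189]
tcp_rot: [3.141, 0.0, 3.132]
force: [-0.2, -0.1, -1.6]
gripper_width: 0.0533
grip_force: 63.2
```

Request:
step_arm --series '[{"translation": [0, 0.8, 0], "rot": [0, 0, 0], "grip": 255}, {"translation": [0, 0.5, 0], "rot": [0, 0, 0], "grip": 255}, {"translation": [0, 0.3, 0.3], "rot": [0, 0, 0], "grip": 255}, {"translation": [0, 0, 0.5], "rot": [0, 0, 0], "grip": 255}, {"translation": [0, 0, 0.5], "rot": [0, 0, 0], "grip": 255}, {"translation": [0, 0, 0.4], "rot": [0, 0, 0], "grip": 255}, {"translation": [0, 0, 0.2], "rot": [0, 0, 0], "grip": 255}, {"translation": [0, 0, 0], "rot": [0, 0, 0], "grip": 255}, {"translation": [0, 0, 0], "rot": [0, 0, 0], "grip": 255}, {"translation": [0, 0, 0], "rot": [0, 0, 0], "grip": 255}]'

```text
clock: 13.63
tool_pos: [0.4366, 0.3549, 0.0618]
tcp_rot: [3.141, 0.001, 3.131]
force: [0.5, 0.1, -0.7]
gripper_width: 0.0534
grip_force: 63.2
```

Request:
step_arm --series '[{"translation": [0.1, 0, 0.1], "rot": [0, 0, 0], "grip": 255}, {"translation": [0, 0, 0.08], "rot": [0, 0, 0], "grip": 255}, {"translation": [0, 0, 0.05], "rot": [0, 0, 0], "grip": 255}, {"translation": [0, 0, 0.03], "rot": [0, 0, 0], "grip": 255}, {"translation": [0, 0, 0.03], "rot": [0, 0, 0], "grip": 255}, {"translation": [0, 0, 0.02], "rot": [0, 0, 0], "grip": 255}, {"translation": [0, 0, 0], "rot": [0, 0, 0], "grip": 255}, {"translation": [0, 0, 0], "rot": [0, 0, 0], "grip": 255}, {"translation": [0, 0, 0], "rot": [0, 0, 0], "grip": 255}, {"translation": [0, 0, 0], "rot": [0, 0, 0], "grip": 255}]'

```text
clock: 14.47
tool_pos: [0.4329, 0.355, 0.0533]
tcp_rot: [3.141, -0.001, 3.132]
force: [-3.6, -2.6, 10.4]
gripper_width: 0.053
grip_force: 63.3
```

Request:
step_arm --series '[{"translation": [0, 0, 0], "rot": [0, 0, 0], "grip": 60}, {"translation": [0, 0, 0], "rot": [0, 0, 0], "grip": 30}, {"translation": [0, 0, 0], "rot": [0, 0, 0], "grip": 10}, {"translation": [0, 0, 0], "rot": [0, 0, 0], "grip": 10}, {"translation": [0, 0, -0.3], "rot": [0, 0, 0], "grip": 10}, {"translation": [0, 0, -0.7], "rot": [0, 0, 0], "grip": 10}, {"translation": [0, 0, -1], "rot": [0, 0, 0], "grip": 10}, {"translation": [0, 0, -1], "rot": [0, 0, 0], "grip": 10}, {"translation": [0, 0, -1], "rot": [0, 0, 0], "grip": 10}, {"translation": [0, -0.5, 0], "rot": [0, 0, 0], "grip": 10}]'

```text
clock: 15.3
tool_pos: [0.4357, 0.3454, 0.1785]
tcp_rot: [3.131, 0.009, 3.136]
force: [0.5, 0.3, 1.4]
gripper_width: 0.0822
grip_force: 0.0
```

Request:
step_arm --series '[{"translation": [0, -1, 0], "rot": [0, 0, 0], "grip": 0}, {"translation": [0, -1, 0], "rot": [0, 0, 0], "grip": 0}, {"translation": [0, -1, 0], "rot": [0, 0, 0], "grip": 0}, {"translation": [0, -1, 0], "rot": [0, 0, 0], "grip": 0}, {"translation": [0, -1, 0], "rot": [0, 0, 0], "grip": 0}, {"translation": [0, -1, 0], "rot": [0, 0, 0], "grip": 0}, {"translation": [0, -1, 0], "rot": [0, 0, 0], "grip": 0}, {"translation": [0, -1, 0], "rot": [0, 0, 0], "grip": 0}, {"translation": [0, -1, 0], "rot": [0, 0, 0], "grip": 0}, {"translation": [0, -1, 0], "rot": [0, 0, 0], "grip": 0}]'

```text
clock: 16.13
tool_pos: [0.4294, 0.0382, 0.172]
tcp_rot: [3.141, 0.0, 3.132]
force: [-0.0, 0.5, -0.3]
gripper_width: 0.0853
grip_force: 0.0
```

Request:
step_arm --series '[{"translation": [0, -1, 0], "rot": [0, 0, 0], "grip": 0}, {"translation": [0, -1, 0], "rot": [0, 0, 0], "grip": 0}, {"translation": [0, -0.7, 0], "rot": [0, 0, 7], "grip": 0}, {"translation": [0, 0, 0], "rot": [0, 0, 7], "grip": 0}, {"translation": [0, 0, 0], "rot": [0, 0, 7], "grip": 0}, {"translation": [0, 0, 0], "rot": [0, 0, 7], "grip": 0}, {"translation": [0, 0, 0], "rot": [0, 0, 7], "grip": 0}, {"translation": [0, 0, 0], "rot": [0, 0, 7], "grip": 0}, {"translation": [0, 0, 0], "rot": [0, 0, 7], "grip": 0}, {"translation": [0, 0, 0], "rot": [0, 0, 7], "grip": 0}]'

```text
clock: 16.97
tool_pos: [0.4288, -0.0414, 0.1719]
tcp_rot: [3.141, -0.0, 2.148]
force: [0.6, 0.1, -0.6]
gripper_width: 0.0851
grip_force: 0.0
```

Request:
step_arm --series '[{"translation": [0, 0, 0], "rot": [0, 0, 7], "grip": 0}, {"translation": [0, 0, 0], "rot": [0, 0, 7], "grip": 0}, {"translation": [0, 0, 0], "rot": [0, 0, 7], "grip": 0}, {"translation": [0, 0, 0], "rot": [0, 0, 7], "grip": 0}, {"translation": [0, 0, 0], "rot": [0, 0, 5.4], "grip": 0}, {"translation": [0, 0, 0], "rot": [0, 0, 0], "grip": 0}, {"translation": [0, 0, 0], "rot": [0, 0, 0], "grip": 0}, {"translation": [0, 0, 0], "rot": [0, 0, 0], "grip": 0}, {"translation": [0, 0, 0], "rot": [0, 0, 0], "grip": 0}, {"translation": [0, 0, 0], "rot": [0, 0, 0], "grip": 0}]'

```text
clock: 17.8
tool_pos: [0.4291, -0.0411, 0.1718]
tcp_rot: [3.142, -0.0, 1.573]
force: [-0.6, -0.2, 0.2]
gripper_width: 0.0852
grip_force: 0.0
```

Run:
```python
from h import *
f=grab('wrist','w4.png'); o=ctrl.get_obs(); print(o['tool_pos'],o['tcp_rot'])
g=grab('side','s4.png')
cv2.imwrite('pics/c4.png',np.hstack([cv2.imread('pics/w4.png')[:,:,:],cv2.imread('pics/s4.png')])[:,:,:]); b=cv2.imread('pics/c4.png'); cv2.imwrite('pics/c4.png',cv2.resize(b,(800,300)))
for X in ([.443,-.064,.036],[.427,-.176,.036]): print(proj(f,X))
hsv=cv2.cvtColor(f['frame'],cv2.COLOR_RGB2HSV)
for nm,lo,hi in (('blue',(110,100,60),(125,255,255)),('ochre',(12,170,120),(25,255,255))):
    m=cv2.inRange(hsv,lo,hi); n,l,st,c=cv2.connectedComponentsWithStats(m)
    for i in range(1,n):
        if st[i,4]>300: print(nm,st[i],c[i].round(1),ray(f,*c[i],.036).round(4))
```

```text
[ 0.42909682 -0.04112447  0.17180107] [ 3.14152794e+00 -1.80675630e-04  1.57234530e+00]
[269.69637535 209.25272892]
[251.27317716 315.83670834]
blue [ 468    0   39   53 1704] [486.5  24.8] [0.5969 0.0797 0.036 ]
blue [ 244  183   56   51 2207] [271.6 208.2] [ 0.4447 -0.063   0.036 ]
ochre [ 431  221   35   59 1294] [447.4 249.5] [ 0.604 -0.103  0.036]
ochre [ 483  271   29   52 1018] [499.2 292.3] [ 0.662  -0.1487  0.036 ]
ochre [229 277  51  36 585] [250.6 288.6] [ 0.4264 -0.1447  0.036 ]
ochre [ 228  297   49   39 1494] [252.3 316. ] [ 0.428  -0.1762  0.036 ]
```

View pics/c4.png

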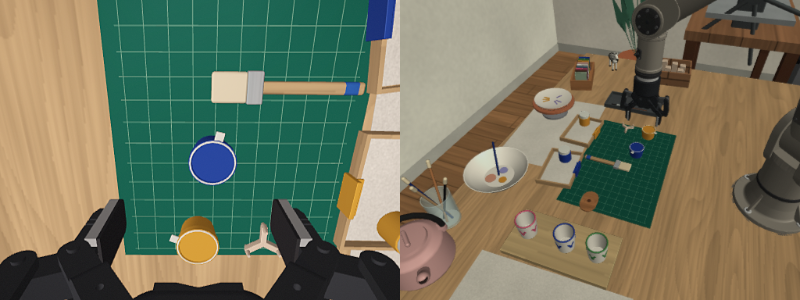

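Three cups stand upright on the board, and the blue tub lid is at (0.4445, -0.063). Now the blue tub.

Request:
step_arm --series '[{"translation": [-0.4, 0.3, 0.3], "rot": [0, 0, 0], "grip": 0}, {"translation": [-0.33, 0.22, 0.8], "rot": [0, 0, 0], "grip": 0}, {"translation": [0, 0, 0.9], "rot": [0, 0, 0], "grip": 0}, {"translation": [0, 0, 0.9], "rot": [0, 0, 0], "grip": 0}, {"translation": [0, 0, 0.8], "rot": [0, 0, 0], "grip": 0}, {"translation": [0, 0, 0.6], "rot": [0, 0, 0], "grip": 0}, {"translation": [0, 0, 0.4], "rot": [0, 0, 0], "grip": 0}, {"translation": [0, 0, 0.1], "rot": [0, 0, 0], "grip": 0}, {"translation": [0, 0, 0], "rot": [0, 0, 0], "grip": 0}, {"translation": [0, 0, 0], "rot": [0, 0, 0], "grip": 0}]'

```text
clock: 18.73
tool_pos: [0.4453, -0.0631, 0.0283]
tcp_rot: [3.141, 0.0, 1.572]
force: [0.6, -0.8, 0.5]
gripper_width: 0.0851
grip_force: 0.0
```

Request:
step_arm --series '[{"translation": [0, 0, 0], "rot": [0, 0, 0], "grip": 60}, {"translation": [0, 0, 0], "rot": [0, 0, 0], "grip": 100}, {"translation": [0, 0, 0], "rot": [0, 0, 0], "grip": 150}, {"translation": [0, 0, 0], "rot": [0, 0, 0], "grip": 200}, {"translation": [0, 0, 0], "rot": [0, 0, 0], "grip": 255}, {"translation": [0, 0, 0], "rot": [0, 0, 0], "grip": 255}, {"translation": [0, 0, 0], "rot": [0, 0, 0], "grip": 255}, {"translation": [0, 0, 0], "rot": [0, 0, 0], "grip": 255}, {"translation": [0, 0, 0], "rot": [0, 0, 0], "grip": 255}, {"translation": [0, 0, 0], "rot": [0, 0, 0], "grip": 255}]'

```text
clock: 19.57
tool_pos: [0.4454, -0.0628, 0.029]
tcp_rot: [3.14, -0.001, 1.572]
force: [-2.3, 1.0, 9.7]
gripper_width: 0.0522
grip_force: 61.4
```

Request:
step_arm --series '[{"translation": [0, 0, -0.1], "rot": [0, 0, 0], "grip": 255}, {"translation": [0, 0, -0.4], "rot": [0, 0, 0], "grip": 255}, {"translation": [0, 0, -0.8], "rot": [0, 0, 0], "grip": 255}, {"translation": [0, 0, -1], "rot": [0, 0, 0], "grip": 255}, {"translation": [0.3, 0.4, -1], "rot": [0, 0, 0], "grip": 255}, {"translation": [0.6, 0.8, 0], "rot": [0, 0, 0], "grip": 255}, {"translation": [0.7, 0.8, 0], "rot": [0, 0, 0], "grip": 255}, {"translation": [0.7, 0.8, 0], "rot": [0, 0, 0], "grip": 255}, {"translation": [0.7, 0.8, 0], "rot": [0, 0, 0], "grip": 255}, {"translation": [0.7, 0.8, 0], "rot": [0, 0, 0], "grip": 255}]'

```text
clock: 20.4
tool_pos: [0.5774, 0.0496, 0.127]
tcp_rot: [3.141, -0.001, 1.572]
force: [0.1, -0.9, -0.9]
gripper_width: 0.0524
grip_force: 62.9
```

Request:
step_arm --series '[{"translation": [0.7, 0.8, 0], "rot": [0, 0, 0], "grip": 255}, {"translation": [0.7, 0.8, 0], "rot": [0, 0, 0], "grip": 255}, {"translation": [0.7, 0.7, 0], "rot": [0, 0, 0], "grip": 255}, {"translation": [0.5, 0.5, 0], "rot": [0, 0, 0], "grip": 255}, {"translation": [0, 0, 0], "rot": [0, 0, 0], "grip": 255}, {"translation": [0, 0, 0], "rot": [0, 0, 0], "grip": 255}, {"translation": [0, 0, 0], "rot": [0, 0, 0], "grip": 255}, {"translation": [0, 0, 0], "rot": [0, 0, 0], "grip": 255}, {"translation": [0, 0, 0], "rot": [0, 0, 0], "grip": 255}, {"translation": [0, 0, 0], "rot": [0, 0, 0], "grip": 255}]'

```text
clock: 21.23
tool_pos: [0.6601, 0.1253, 0.1271]
tcp_rot: [-3.142, -0.0, 1.57]
force: [-0.1, 0.3, -0.8]
gripper_width: 0.0521
grip_force: 62.9
```

Run:
```python
from h import *
import pickle
f=pickle.load(open('top0.pkl','rb'))
P=lambda x,y,z: ray(f,80+(x+.5)/2.5-.5,115+(y+.5)/2.5-.5,z)[:2].round(4)
print('B tile',P(336,125,.030),'jar',P(371,66,.054),'O tile',P(515,122,.03),'jar',P(561,54,.054))
f=grab('wrist','w5.png'); print(ctrl.get_obs()['tool_pos'])
for n,c,y in (('B',(.665,.095),6.2),('O',(.677,-.114),-1.3)):
    for k in ([60,80],[60,-80],[-60,-80],[-60,80]):
        a=np.radians(y); k=np.array(k)/1000; w=[c[0]+k[0]*np.cos(a)-k[1]*np.sin(a),c[1]+k[0]*np.sin(a)+k[1]*np.cos(a),.018]; print(n,k,proj(f,w).round())
```

```text
B tile [0.608  0.0884] jar [0.6708 0.0496] O tile [ 0.6152 -0.1137] jar [ 0.6888 -0.1627]
[0.66025017 0.12556782 0.12708448]
B [0.06 0.08] [333. 121.]
B [ 0.06 -0.08] [338. 307.]
B [-0.06 -0.08] [201. 319.]
B [-0.06  0.08] [166. 139.]
O [0.06 0.08] [339. 359.]
O [ 0.06 -0.08] [323. 474.]
O [-0.06 -0.08] [212. 472.]
O [-0.06  0.08] [209. 356.]
```

View pics/w5.png

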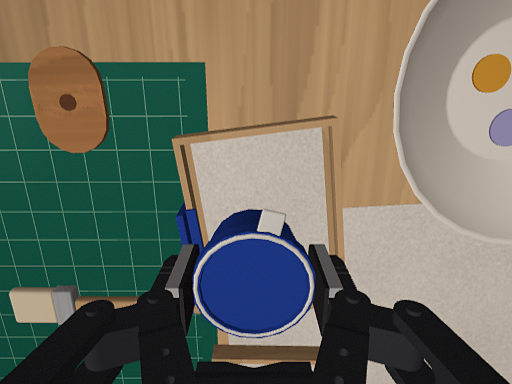

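The tray corners are at (336,118) and (173,138), which puts the tray about 3.5 mm farther in +x than estimated. I correct for that and lower.

Request:
step_arm --series '[{"translation": [0.05, 0.16, 0.3], "rot": [0, 0, 0], "grip": 255}, {"translation": [0, 0, 0.6], "rot": [0, 0, 0], "grip": 255}, {"translation": [0, 0, 0.6], "rot": [0, 0, 0], "grip": 255}, {"translation": [0, 0, 0.5], "rot": [0, 0, 0], "grip": 255}, {"translation": [0, 0, 0.4], "rot": [0, 0, 0], "grip": 255}, {"translation": [0, 0, 0.2], "rot": [0, 0, 0], "grip": 255}, {"translation": [0, 0, 0.2], "rot": [0, 0, 0], "grip": 255}, {"translation": [0, 0, 0], "rot": [0, 0, 0], "grip": 255}, {"translation": [0, 0, 0], "rot": [0, 0, 0], "grip": 255}, {"translation": [0, 0, 0], "rot": [0, 0, 0], "grip": 255}]'

```text
clock: 22.12
tool_pos: [0.6661, 0.1277, 0.0437]
tcp_rot: [3.14, -0.0, 1.572]
force: [0.4, 0.4, -0.3]
gripper_width: 0.0519
grip_force: 63.0
```

Request:
step_arm --series '[{"translation": [0, 0, 0.1], "rot": [0, 0, 0], "grip": 255}, {"translation": [0, 0, 0.08], "rot": [0, 0, 0], "grip": 255}, {"translation": [0, 0, 0.05], "rot": [0, 0, 0], "grip": 255}, {"translation": [0, 0, 0.03], "rot": [0, 0, 0], "grip": 255}, {"translation": [0, 0, 0.02], "rot": [0, 0, 0], "grip": 255}, {"translation": [0, 0, 0], "rot": [0, 0, 0], "grip": 255}, {"translation": [0, 0, 0], "rot": [0, 0, 0], "grip": 255}, {"translation": [0, 0, 0], "rot": [0, 0, 0], "grip": 255}, {"translation": [0, 0, 0], "rot": [0, 0, 0], "grip": 255}, {"translation": [0, 0, 0], "rot": [0, 0, 0], "grip": 255}]'

```text
clock: 22.95
tool_pos: [0.6654, 0.1277, 0.0344]
tcp_rot: [3.142, -0.0, 1.572]
force: [1.4, -0.8, -1.6]
gripper_width: 0.0524
grip_force: 63.0
```

Request:
step_arm --series '[{"translation": [0, 0, 0.02], "rot": [0, 0, 0], "grip": 255}, {"translation": [0, 0, 0.02], "rot": [0, 0, 0], "grip": 255}, {"translation": [0, 0, 0], "rot": [0, 0, 0], "grip": 255}, {"translation": [0, 0, 0], "rot": [0, 0, 0], "grip": 255}, {"translation": [0, 0, 0], "rot": [0, 0, 0], "grip": 255}, {"translation": [0, 0, 0], "rot": [0, 0, 0], "grip": 255}, {"translation": [0, 0, 0], "rot": [0, 0, 0], "grip": 255}, {"translation": [0, 0, 0], "rot": [0, 0, 0], "grip": 255}, {"translation": [0, 0, 0], "rot": [0, 0, 0], "grip": 255}, {"translation": [0, 0, 0], "rot": [0, 0, 0], "grip": 255}]'

```text
clock: 23.78
tool_pos: [0.6655, 0.1278, 0.0341]
tcp_rot: [3.141, -0.001, 1.572]
force: [-1.8, 0.0, 6.3]
gripper_width: 0.0523
grip_force: 63.6
```

Request:
step_arm --series '[{"translation": [0, 0, 0], "rot": [0, 0, 0], "grip": 70}, {"translation": [0, 0, 0], "rot": [0, 0, 0], "grip": 55}, {"translation": [0, 0, 0], "rot": [0, 0, 0], "grip": 55}, {"translation": [0, 0, 0], "rot": [0, 0, 0], "grip": 55}, {"translation": [0, 0, -0.3], "rot": [0, 0, 0], "grip": 55}, {"translation": [0, 0, -0.6], "rot": [0, 0, 0], "grip": 55}, {"translation": [0, 0, -0.8], "rot": [0, 0, 0], "grip": 55}, {"translation": [0, 0, -1], "rot": [0, 0, 0], "grip": 40}, {"translation": [0, 0, -1], "rot": [0, 0, 0], "grip": 0}, {"translation": [0, 0, -0.5], "rot": [0, 0, 0], "grip": 0}]'

```text
clock: 24.62
tool_pos: [0.6674, 0.1274, 0.164]
tcp_rot: [3.136, -0.001, 1.571]
force: [0.3, -0.7, 0.1]
gripper_width: 0.0857
grip_force: 0.0
```

Request:
step_arm --series '[{"translation": [-1, -0.8, 0], "rot": [0, 0, 0], "grip": 0}, {"translation": [-1, -0.8, 0], "rot": [0, 0, 0], "grip": 0}, {"translation": [-1, -0.8, 0], "rot": [0, 0, 0], "grip": 0}, {"translation": [-1, -0.8, 0], "rot": [0, 0, 0], "grip": 0}, {"translation": [-1, -0.8, 0], "rot": [0, 0, 0], "grip": 0}, {"translation": [-1, -0.8, 0], "rot": [0, 0, 0], "grip": 0}, {"translation": [-1, -0.8, 0], "rot": [0, 0, 0], "grip": 0}, {"translation": [-1, -0.8, 0], "rot": [0, 0, 0], "grip": 0}, {"translation": [-1, -0.8, 0], "rot": [0, 0, 0], "grip": 0}, {"translation": [-1, -0.7, 0], "rot": [0, 0, 0], "grip": 0}]'

```text
clock: 25.45
tool_pos: [0.4269, -0.1738, 0.1597]
tcp_rot: [3.141, -0.001, 1.571]
force: [0.9, -0.2, 0.0]
gripper_width: 0.0852
grip_force: 0.0
```

Run:
```python
from h import *
f=grab('wrist','w6.png'); s=grab('side'); o=ctrl.get_obs(); print(o['tool_pos'],o['tcp_rot'])
cv2.imwrite('pics/c6.png',cv2.cvtColor(np.hstack([cv2.resize(f['frame'],(400,300)),cv2.resize(s['frame'][130:280,130:330],(400,300))]),cv2.COLOR_RGB2BGR))
hsv=cv2.cvtColor(f['frame'],cv2.COLOR_RGB2HSV)
m=cv2.inRange(hsv,(12,170,120),(25,255,255)); n,l,st,c=cv2.connectedComponentsWithStats(m)
print(proj(f,[.4275,-.176,.036]))
for i in range(1,n):
        if st[i,4]>300: print(st[i],c[i].round(1),ray(f,*c[i],.036).round(4))
```

```text
[ 0.42444723 -0.17771766  0.15986165] [-3.14157294e+00 -9.55284990e-05  1.56101110e+00]
[254.31093985 191.31028671]
[ 467   82   45   64 1944] [488.3 112.4] [ 0.6022 -0.1137  0.036 ]
[ 226  168   57   52 2329] [253.8 193.3] [ 0.4271 -0.1777  0.036 ]
```

View pics/c6.png

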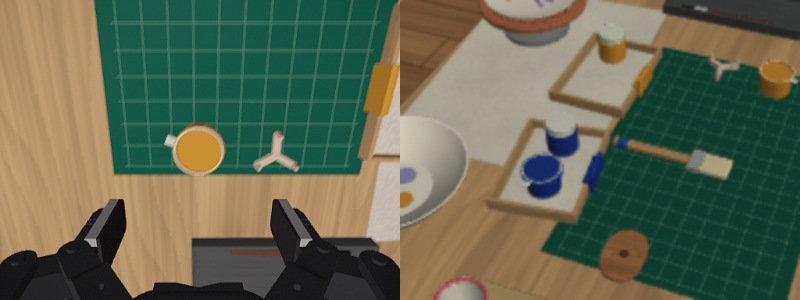

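The blue tub stands in its tray and the ochre tub is under the gripper. The stilt on its +x side is 66 mm from the tub centre, so I keep the opening at about 75 mm.

Request:
step_arm --series '[{"translation": [0, 0, 0], "rot": [0, 0, 0], "grip": 30}, {"translation": [0, 0, 0.4], "rot": [0, 0, 0], "grip": 30}, {"translation": [0, 0, 0.8], "rot": [0, 0, 0], "grip": 30}, {"translation": [0, 0, 0.8], "rot": [0, 0, 0], "grip": 30}, {"translation": [0, 0, 0.6], "rot": [0, 0, 0], "grip": 30}, {"translation": [0, 0, 0.2], "rot": [0, 0, 0], "grip": 30}, {"translation": [0, 0, 0], "rot": [0, 0, 0], "grip": 30}, {"translation": [0, 0, 0], "rot": [0, 0, 0], "grip": 30}, {"translation": [0, 0, 0], "rot": [0, 0, 0], "grip": 30}, {"translation": [0, 0, 0], "rot": [0, 0, 0], "grip": 30}]'

```text
clock: 26.38
tool_pos: [0.4298, -0.1725, 0.0763]
tcp_rot: [3.139, 0.0, 1.572]
force: [0.2, -0.5, -0.7]
gripper_width: 0.0754
grip_force: 0.0
```

Request:
step_arm --series '[{"translation": [-0.15, -0.08, 0], "rot": [0, 0, 0], "grip": 30}, {"translation": [0, 0, 0.3], "rot": [0, 0, 0], "grip": 30}, {"translation": [0, 0, 0.5], "rot": [0, 0, 0], "grip": 30}, {"translation": [0, 0, 0.5], "rot": [0, 0, 0], "grip": 30}, {"translation": [0, 0, 0.3], "rot": [0, 0, 0], "grip": 30}, {"translation": [0, 0, 0], "rot": [0, 0, 0], "grip": 30}, {"translation": [0, 0, 0], "rot": [0, 0, 0], "grip": 70}, {"translation": [0, 0, 0], "rot": [0, 0, 0], "grip": 120}, {"translation": [0, 0, 0], "rot": [0, 0, 0], "grip": 180}, {"translation": [0, 0, 0], "rot": [0, 0, 0], "grip": 255}]'

```text
clock: 27.22
tool_pos: [0.427, -0.1775, 0.0281]
tcp_rot: [3.14, 0.0, 1.572]
force: [-1.0, -1.1, 4.7]
gripper_width: 0.0523
grip_force: 62.8
```

Request:
step_arm --series '[{"translation": [0, 0, 0], "rot": [0, 0, 0], "grip": 255}, {"translation": [0, 0, 0], "rot": [0, 0, 0], "grip": 255}, {"translation": [0, 0, 0], "rot": [0, 0, 0], "grip": 255}, {"translation": [0, 0, 0], "rot": [0, 0, 0], "grip": 255}, {"translation": [0, 0, 0], "rot": [0, 0, 0], "grip": 255}, {"translation": [0, 0, 0], "rot": [0, 0, 0], "grip": 255}, {"translation": [0, 0, 0], "rot": [0, 0, 0], "grip": 255}, {"translation": [0, 0, 0], "rot": [0, 0, 0], "grip": 255}, {"translation": [0, 0, 0], "rot": [0, 0, 0], "grip": 255}, {"translation": [0, 0, 0], "rot": [0, 0, 0], "grip": 255}]'

```text
clock: 28.05
tool_pos: [0.427, -0.1774, 0.0281]
tcp_rot: [3.14, 0.0, 1.572]
force: [-1.9, 0.4, 6.6]
gripper_width: 0.0521
grip_force: 63.1
```

Request:
step_arm --series '[{"translation": [0, 0, -0.1], "rot": [0, 0, 0], "grip": 255}, {"translation": [0, 0, -0.4], "rot": [0, 0, 0], "grip": 255}, {"translation": [0, 0, -0.8], "rot": [0, 0, 0], "grip": 255}, {"translation": [0, 0, -1], "rot": [0, 0, 0], "grip": 255}, {"translation": [0.2, 0.4, -1], "rot": [0, 0, 0], "grip": 255}, {"translation": [0.3, 0.8, 0], "rot": [0, 0, 0], "grip": 255}, {"translation": [0.3, 0.8, 0], "rot": [0, 0, 0], "grip": 255}, {"translation": [0.3, 0.8, 0], "rot": [0, 0, 0], "grip": 255}, {"translation": [0.3, 0.8, 0], "rot": [0, 0, 0], "grip": 255}, {"translation": [0.3, 0.8, 0], "rot": [0, 0, 0], "grip": 255}]'

```text
clock: 28.88
tool_pos: [0.5591, -0.1249, 0.127]
tcp_rot: [3.141, -0.0, 1.572]
force: [0.5, 0.0, -1.3]
gripper_width: 0.0522
grip_force: 63.0
```

Request:
step_arm --series '[{"translation": [0.3, 0.8, 0], "rot": [0, 0, 0], "grip": 255}, {"translation": [0.3, 0.8, 0], "rot": [0, 0, 0], "grip": 255}, {"translation": [0.3, 0.8, 0], "rot": [0, 0, 0], "grip": 255}, {"translation": [0.3, 0.8, 0], "rot": [0, 0, 0], "grip": 255}, {"translation": [0.2, 0.6, 0], "rot": [0, 0, 0], "grip": 255}, {"translation": [0.1, 0.2, 0], "rot": [0, 0, 0], "grip": 255}, {"translation": [0, 0, 0], "rot": [0, 0, 0], "grip": 255}, {"translation": [0, 0, 0], "rot": [0, 0, 0], "grip": 255}, {"translation": [0, 0, 0], "rot": [0, 0, 0], "grip": 255}, {"translation": [0, 0, 0], "rot": [0, 0, 0], "grip": 255}]'

```text
clock: 29.72
tool_pos: [0.6768, -0.0818, 0.1265]
tcp_rot: [-3.141, 0.0, 1.57]
force: [-0.1, 0.1, 0.2]
gripper_width: 0.0522
grip_force: 63.0
```

Run:
```python
from h import *
f=grab('wrist','w7.png'); print(ctrl.get_obs()['tool_pos'])
for n,c,y in (('O',(.680,-.114),-1.3),):
    for k in ([60,80],[60,-80],[-60,-80],[-60,80]):
        a=np.radians(y); k=np.array(k)/1000; w=[c[0]+k[0]*np.cos(a)-k[1]*np.sin(a),c[1]+k[0]*np.sin(a)+k[1]*np.cos(a),.018]; print(n,k,proj(f,w).round())
```

```text
[ 0.67701621 -0.08166608  0.12650453]
O [0.06 0.08] [345. 134.]
O [ 0.06 -0.08] [324. 317.]
O [-0.06 -0.08] [187. 315.]
O [-0.06  0.08] [177. 130.]
```

View pics/w7.png

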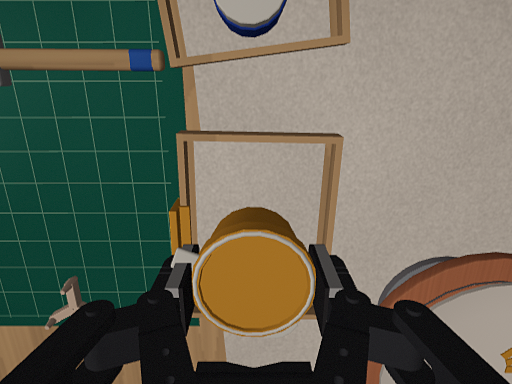

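The ochre tray corners at (343,136) and (178,132) match the prediction to within 2 px. I lower.

Request:
step_arm --series '[{"translation": [-0.03, 0.1, 0.3], "rot": [0, 0, 0], "grip": 255}, {"translation": [0, 0, 0.6], "rot": [0, 0, 0], "grip": 255}, {"translation": [0, 0, 0.6], "rot": [0, 0, 0], "grip": 255}, {"translation": [0, 0, 0.5], "rot": [0, 0, 0], "grip": 255}, {"translation": [0, 0, 0.4], "rot": [0, 0, 0], "grip": 255}, {"translation": [0, 0, 0.2], "rot": [0, 0, 0], "grip": 255}, {"translation": [0, 0, 0.2], "rot": [0, 0, 0], "grip": 255}, {"translation": [0, 0, 0], "rot": [0, 0, 0], "grip": 255}, {"translation": [0, 0, 0], "rot": [0, 0, 0], "grip": 255}, {"translation": [0, 0, 0], "rot": [0, 0, 0], "grip": 255}]'

```text
clock: 30.6
tool_pos: [0.6819, -0.0819, 0.0431]
tcp_rot: [3.14, 0.0, 1.572]
force: [0.3, -0.1, -1.3]
gripper_width: 0.0522
grip_force: 63.0
```

Request:
step_arm --series '[{"translation": [0, 0, 0.1], "rot": [0, 0, 0], "grip": 255}, {"translation": [0, 0, 0.08], "rot": [0, 0, 0], "grip": 255}, {"translation": [0, 0, 0.05], "rot": [0, 0, 0], "grip": 255}, {"translation": [0, 0, 0.03], "rot": [0, 0, 0], "grip": 255}, {"translation": [0, 0, 0.02], "rot": [0, 0, 0], "grip": 255}, {"translation": [0, 0, 0.02], "rot": [0, 0, 0], "grip": 255}, {"translation": [0, 0, 0], "rot": [0, 0, 0], "grip": 255}, {"translation": [0, 0, 0], "rot": [0, 0, 0], "grip": 255}, {"translation": [0, 0, 0], "rot": [0, 0, 0], "grip": 255}, {"translation": [0, 0, 0], "rot": [0, 0, 0], "grip": 255}]'

```text
clock: 31.43
tool_pos: [0.6812, -0.0817, 0.0332]
tcp_rot: [3.141, -0.0, 1.572]
force: [-0.3, -0.6, -0.2]
gripper_width: 0.0524
grip_force: 63.2
```

Request:
step_arm --series '[{"translation": [0, 0, 0.02], "rot": [0, 0, 0], "grip": 255}, {"translation": [0, 0, 0.01], "rot": [0, 0, 0], "grip": 255}, {"translation": [0, 0, 0], "rot": [0, 0, 0], "grip": 255}, {"translation": [0, 0, 0], "rot": [0, 0, 0], "grip": 255}, {"translation": [0, 0, 0], "rot": [0, 0, 0], "grip": 255}, {"translation": [0, 0, 0], "rot": [0, 0, 0], "grip": 255}, {"translation": [0, 0, 0], "rot": [0, 0, 0], "grip": 255}, {"translation": [0, 0, 0], "rot": [0, 0, 0], "grip": 255}, {"translation": [0, 0, 0], "rot": [0, 0, 0], "grip": 255}, {"translation": [0, 0, 0], "rot": [0, 0, 0], "grip": 255}]'

```text
clock: 32.27
tool_pos: [0.6813, -0.0817, 0.0332]
tcp_rot: [3.141, -0.001, 1.572]
force: [-2.5, 0.6, 5.6]
gripper_width: 0.052
grip_force: 63.5
```

Request:
step_arm --series '[{"translation": [0, 0, 0], "rot": [0, 0, 0], "grip": 70}, {"translation": [0, 0, 0], "rot": [0, 0, 0], "grip": 55}, {"translation": [0, 0, 0], "rot": [0, 0, 0], "grip": 55}, {"translation": [0, 0, 0], "rot": [0, 0, 0], "grip": 55}, {"translation": [0, 0, -0.3], "rot": [0, 0, 0], "grip": 55}, {"translation": [0, 0, -0.6], "rot": [0, 0, 0], "grip": 55}, {"translation": [0, 0, -0.8], "rot": [0, 0, 0], "grip": 55}, {"translation": [0, 0, -1], "rot": [0, 0, 0], "grip": 55}, {"translation": [0, 0, -1], "rot": [0, 0, 0], "grip": 55}, {"translation": [0, 0, -0.5], "rot": [0, 0, 0], "grip": 80}]'

```text
clock: 33.1
tool_pos: [0.683, -0.0826, 0.1629]
tcp_rot: [3.136, 0.001, 1.571]
force: [1.1, -0.2, 0.6]
gripper_width: 0.0587
grip_force: 0.0
```

Request:
step_arm --series '[{"translation": [0.5, -0.8, 0], "rot": [0, 0, 0], "grip": 100}, {"translation": [0.5, -0.8, 0], "rot": [0, 0, 0], "grip": 120}, {"translation": [0.5, -0.8, 0], "rot": [0, 0, 0], "grip": 120}, {"translation": [0.5, -0.8, 0], "rot": [0, 0, 0], "grip": 120}, {"translation": [0.5, -0.8, 0], "rot": [0, 0, 0], "grip": 120}, {"translation": [0.5, -0.8, 0], "rot": [0, 0, 0], "grip": 120}, {"translation": [0.2, -0.4, 0], "rot": [0, 0, 0], "grip": 120}, {"translation": [0, 0, 0], "rot": [0, 0, 7], "grip": 120}, {"translation": [0, 0, 0], "rot": [0, 0, 7], "grip": 120}, {"translation": [0, 0, 0], "rot": [0, 0, 7], "grip": 120}]'

```text
clock: 33.93
tool_pos: [0.5246, 0.0146, 0.1584]
tcp_rot: [-3.141, -0.001, 1.2]
force: [-0.3, -0.5, 0.1]
gripper_width: 0.0452
grip_force: 0.0
```

Request:
step_arm --series '[{"translation": [0, 0, 0], "rot": [0, 0, 7], "grip": 120}, {"translation": [0, 0, 0], "rot": [0, 0, 7], "grip": 120}, {"translation": [0, 0, 0], "rot": [0, 0, 7], "grip": 120}, {"translation": [0, 0, 0], "rot": [0, 0, 7], "grip": 120}, {"translation": [0, 0, 0], "rot": [0, 0, 7], "grip": 120}, {"translation": [0, 0, 0], "rot": [0, 0, 7], "grip": 120}, {"translation": [0, 0, 0], "rot": [0, 0, 7], "grip": 120}, {"translation": [0, 0, 0], "rot": [0, 0, 7], "grip": 120}, {"translation": [0, 0, 0], "rot": [0, 0, 0], "grip": 120}, {"translation": [0, 0, 0], "rot": [0, 0, 0], "grip": 120}]'

```text
clock: 34.77
tool_pos: [0.5249, 0.0142, 0.1581]
tcp_rot: [3.141, 0.001, 0.231]
force: [0.3, -0.3, -0.1]
gripper_width: 0.0453
grip_force: 0.0
```

Run:
```python
from h import *
f=grab('wrist','w8.png'); s=grab('side'); o=ctrl.get_obs(); print(o['tool_pos'],o['tcp_rot'],o['gripper_width'])
cv2.imwrite('pics/c8.png',cv2.cvtColor(np.hstack([cv2.resize(f['frame'],(400,300)),cv2.resize(s['frame'][100:310,60:340],(400,300))]),cv2.COLOR_RGB2BGR))
for X in ([.61,.014,.005],[.441,.016,.005],[.5255,.015,.01]): print(proj(f,X).round())
```

```text
[0.52496978 0.01423941 0.15825522] [-3.14127350e+00  4.31711331e-05  2.30211012e-01] 0.0450696645018229
[279.  79.]
[233. 257.]
[254. 178.]
```

View pics/c8.png

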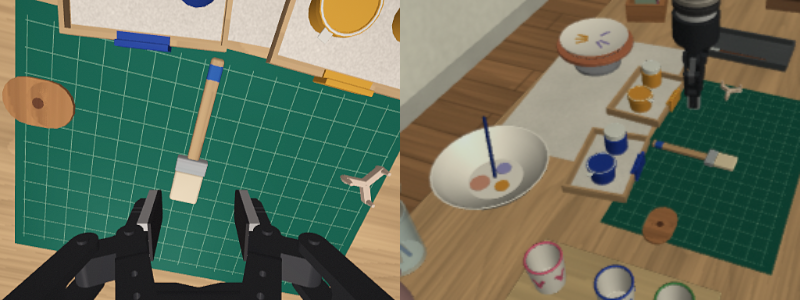

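Both tubs stand in their trays and the rose cup is unmoved. The brush ends at (278,77) and (234,256) match the predictions to within 2 px. I turn the last 13.8° and descend onto the handle.

Request:
step_arm --series '[{"translation": [0, 0, 0.2], "rot": [0, 0, 6.9], "grip": 120}, {"translation": [0, 0, 0.5], "rot": [0, 0, 6.9], "grip": 120}, {"translation": [0, 0, 0.8], "rot": [0, 0, 0], "grip": 120}, {"translation": [0, 0, 0.8], "rot": [0, 0, 0], "grip": 120}, {"translation": [0, 0, 0.8], "rot": [0, 0, 0], "grip": 120}, {"translation": [0, 0, 0.6], "rot": [0, 0, 0], "grip": 120}, {"translation": [0, 0, 0.3], "rot": [0, 0, 0], "grip": 120}, {"translation": [0, 0, 0.1], "rot": [0, 0, 0], "grip": 120}, {"translation": [0, 0, 0], "rot": [0, 0, 0], "grip": 120}, {"translation": [0, 0, 0], "rot": [0, 0, 0], "grip": 120}]'

```text
clock: 35.7
tool_pos: [0.5259, 0.0141, 0.0362]
tcp_rot: [-3.141, -0.002, -0.013]
force: [0.5, 0.3, 0.2]
gripper_width: 0.045
grip_force: 0.0
```

Request:
step_arm --series '[{"translation": [0, -0.03, 0.3], "rot": [0, 0, 0], "grip": 120}, {"translation": [0, 0, 0.2], "rot": [0, 0, 0], "grip": 120}, {"translation": [0, 0, 0.04], "rot": [0, 0, 0], "grip": 120}, {"translation": [0, 0, 0], "rot": [0, 0, 0], "grip": 140}, {"translation": [0, 0, 0], "rot": [0, 0, 0], "grip": 170}, {"translation": [0, 0, 0], "rot": [0, 0, 0], "grip": 200}, {"translation": [0, 0, 0], "rot": [0, 0, 0], "grip": 230}, {"translation": [0, 0, 0], "rot": [0, 0, 0], "grip": 255}, {"translation": [0, 0, 0], "rot": [0, 0, 0], "grip": 255}, {"translation": [0, 0, 0], "rot": [0, 0, 0], "grip": 255}]'

```text
clock: 36.53
tool_pos: [0.5253, 0.015, 0.0195]
tcp_rot: [-3.141, -0.001, -0.013]
force: [-1.3, 0.0, 5.8]
gripper_width: 0.0119
grip_force: 59.3
```

Request:
step_arm --series '[{"translation": [0, 0, 0], "rot": [0, 0, 0], "grip": 255}, {"translation": [0, 0, 0], "rot": [0, 0, 0], "grip": 255}, {"translation": [0, 0, 0], "rot": [0, 0, 0], "grip": 255}, {"translation": [0, 0, 0], "rot": [0, 0, 0], "grip": 255}, {"translation": [0, 0, 0], "rot": [0, 0, 0], "grip": 255}, {"translation": [0, 0, 0], "rot": [0, 0, 0], "grip": 255}, {"translation": [0, 0, 0], "rot": [0, 0, 0], "grip": 255}, {"translation": [0, 0, 0], "rot": [0, 0, 0], "grip": 255}, {"translation": [0, 0, 0], "rot": [0, 0, 0], "grip": 255}, {"translation": [0, 0, 0], "rot": [0, 0, 0], "grip": 255}]'

```text
clock: 37.37
tool_pos: [0.5253, 0.015, 0.0195]
tcp_rot: [-3.141, -0.001, -0.013]
force: [-0.4, 0.2, 5.3]
gripper_width: 0.012
grip_force: 59.4
```

Request:
step_arm --series '[{"translation": [0, 0, -0.1], "rot": [0, 0, 0], "grip": 255}, {"translation": [0, 0, -0.3], "rot": [0, 0, 0], "grip": 255}, {"translation": [0, 0, -0.6], "rot": [0, 0, 0], "grip": 255}, {"translation": [0, 0, -0.8], "rot": [0, 0, 0], "grip": 255}, {"translation": [0, 0.2, -0.7], "rot": [0, 0, 0], "grip": 255}, {"translation": [0, 0.5, -0.4], "rot": [0, 0, 0], "grip": 255}, {"translation": [0, 0.8, 0], "rot": [0, 0, 0], "grip": 255}, {"translation": [0.1, 0.9, 0], "rot": [0, 0, 0], "grip": 255}, {"translation": [0.1, 0.9, 0], "rot": [0, 0, 0], "grip": 255}, {"translation": [0.1, 0.9, 0], "rot": [0, 0, 0], "grip": 255}]'

```text
clock: 38.2
tool_pos: [0.532, -0.1129, 0.1063]
tcp_rot: [3.141, -0.0, -0.013]
force: [0.3, -0.5, -1.8]
gripper_width: 0.012
grip_force: 58.7
```

Request:
step_arm --series '[{"translation": [0.1, 0.9, 0], "rot": [0, 0, 0], "grip": 255}, {"translation": [0, 0.9, 0], "rot": [0, 0, 0], "grip": 255}, {"translation": [0, 0.9, 0], "rot": [0, 0, 0], "grip": 255}, {"translation": [0, 0.9, 0], "rot": [0, 0, 0], "grip": 255}, {"translation": [0, 0.9, 0], "rot": [0, 0, 0], "grip": 255}, {"translation": [0, 0.9, 0], "rot": [0, 0, 0], "grip": 255}, {"translation": [0, 0.9, 0], "rot": [0, 0, 0], "grip": 255}, {"translation": [0, 0.7, 0], "rot": [0, 0, 0], "grip": 255}, {"translation": [0, 0.5, 0], "rot": [0, 0, 0], "grip": 255}, {"translation": [0, 0.3, 0], "rot": [0, 0, 0], "grip": 255}]'

```text
clock: 39.03
tool_pos: [0.5306, -0.3485, 0.1063]
tcp_rot: [3.14, 0.001, -0.017]
force: [0.7, 1.4, 0.1]
gripper_width: 0.0118
grip_force: 58.7
```

Request:
step_arm --series '[{"translation": [0, 0, 0], "rot": [0, 0, 0], "grip": 255}, {"translation": [0, 0, 0], "rot": [0, 0, 0], "grip": 255}, {"translation": [0, 0, 0], "rot": [0, 0, 0], "grip": 255}, {"translation": [0, 0, 0], "rot": [0, 0, 0], "grip": 255}, {"translation": [0, 0, 0], "rot": [0, 0, 0], "grip": 255}, {"translation": [0, 0, 0], "rot": [0, 0, 0], "grip": 255}, {"translation": [0, 0, 0], "rot": [0, 0, 0], "grip": 255}, {"translation": [0, 0, 0], "rot": [0, 0, 0], "grip": 255}, {"translation": [0, 0, 0], "rot": [0, 0, 0], "grip": 255}, {"translation": [0, 0, 0], "rot": [0, 0, 0], "grip": 255}]'

```text
clock: 39.87
tool_pos: [0.5324, -0.345, 0.1061]
tcp_rot: [-3.142, 0.0, -0.013]
force: [-0.4, 0.0, -0.6]
gripper_width: 0.0119
grip_force: 58.7
```

Run:
```python
from h import *
f=grab('wrist','w9.png'); s=grab('side'); o=ctrl.get_obs(); print(o['tool_pos'],o['tcp_rot'],o['gripper_width'])
cv2.imwrite('pics/c9.png',cv2.cvtColor(np.hstack([cv2.resize(f['frame'],(400,300)),cv2.resize(s['frame'][40:220,180:420],(400,300))]),cv2.COLOR_RGB2BGR))
for k in ([120,55],[120,-55],[-120,-55],[-120,55]): print(k,(proj(f,[.537+k[0]/1000,-.363+k[1]/1000,.018])/1.28).round())
```

```text
[ 0.53234438 -0.3449972   0.10603719] [-3.14143756e+00  3.40195252e-05 -1.30821595e-02] 0.011998123082555911
[120, 55] [147.   3.]
[120, -55] [296.   1.]
[-120, -55] [270. 261.]
[-120, 55] [165. 262.]
```

View pics/c9.png

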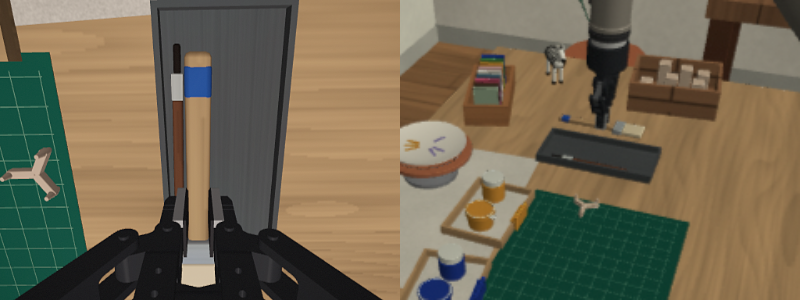

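The tray's far corners are at about (152,1) and (298,1), so it is some 2.5 mm farther to -y than estimated. The brush hangs level. I move over the free place and lower.

Request:
step_arm --series '[{"translation": [0.1, 0.5, 0], "rot": [0, 0, 0], "grip": 255}, {"translation": [0.06, 0.5, 0.1], "rot": [0, 0, 0], "grip": 255}, {"translation": [0, 0, 0.4], "rot": [0, 0, 0], "grip": 255}, {"translation": [0, 0, 0.5], "rot": [0, 0, 0], "grip": 255}, {"translation": [0, 0, 0.5], "rot": [0, 0, 0], "grip": 255}, {"translation": [0, 0, 0.4], "rot": [0, 0, 0], "grip": 255}, {"translation": [0, 0, 0.3], "rot": [0, 0, 0], "grip": 255}, {"translation": [0, 0, 0.2], "rot": [0, 0, 0], "grip": 255}, {"translation": [0, 0, 0], "rot": [0, 0, 0], "grip": 255}, {"translation": [0, 0, 0], "rot": [0, 0, 0], "grip": 255}]'

```text
clock: 40.8
tool_pos: [0.5368, -0.3749, 0.0338]
tcp_rot: [-3.141, 0.0, -0.013]
force: [0.1, 0.6, -0.1]
gripper_width: 0.0118
grip_force: 58.7
```

Request:
step_arm --series '[{"translation": [0, 0, 0.1], "rot": [0, 0, 0], "grip": 255}, {"translation": [0, 0, 0.08], "rot": [0, 0, 0], "grip": 255}, {"translation": [0, 0, 0.05], "rot": [0, 0, 0], "grip": 255}, {"translation": [0, 0, 0.03], "rot": [0, 0, 0], "grip": 255}, {"translation": [0, 0, 0], "rot": [0, 0, 0], "grip": 255}, {"translation": [0, 0, 0], "rot": [0, 0, 0], "grip": 255}, {"translation": [0, 0, 0], "rot": [0, 0, 0], "grip": 255}, {"translation": [0, 0, 0], "rot": [0, 0, 0], "grip": 255}, {"translation": [0, 0, 0], "rot": [0, 0, 0], "grip": 255}, {"translation": [0, 0, 0], "rot": [0, 0, 0], "grip": 255}]'

```text
clock: 41.63
tool_pos: [0.5369, -0.3751, 0.0263]
tcp_rot: [-3.142, -0.0, -0.013]
force: [-0.6, -0.0, -0.3]
gripper_width: 0.0118
grip_force: 58.7
```

Request:
step_arm --series '[{"translation": [0, 0, 0.03], "rot": [0, 0, 0], "grip": 255}, {"translation": [0, 0, 0.03], "rot": [0, 0, 0], "grip": 255}, {"translation": [0, 0, 0.02], "rot": [0, 0, 0], "grip": 255}, {"translation": [0, 0, 0], "rot": [0, 0, 0], "grip": 255}, {"translation": [0, 0, 0], "rot": [0, 0, 0], "grip": 255}, {"translation": [0, 0, 0], "rot": [0, 0, 0], "grip": 255}, {"translation": [0, 0, 0], "rot": [0, 0, 0], "grip": 255}, {"translation": [0, 0, 0], "rot": [0, 0, 0], "grip": 255}, {"translation": [0, 0, 0], "rot": [0, 0, 0], "grip": 255}, {"translation": [0, 0, 0], "rot": [0, 0, 0], "grip": 255}]'

```text
clock: 42.47
tool_pos: [0.5368, -0.3751, 0.0246]
tcp_rot: [-3.141, -0.0, -0.013]
force: [-1.1, 2.1, 4.9]
gripper_width: 0.012
grip_force: 59.4
```

Request:
step_arm --series '[{"translation": [0, 0, 0], "rot": [0, 0, 0], "grip": 190}, {"translation": [0, 0, 0], "rot": [0, 0, 0], "grip": 165}, {"translation": [0, 0, 0], "rot": [0, 0, 0], "grip": 150}, {"translation": [0, 0, 0], "rot": [0, 0, 0], "grip": 150}, {"translation": [0, 0, -0.2], "rot": [0, 0, 0], "grip": 150}, {"translation": [0, 0, -0.5], "rot": [0, 0, 0], "grip": 150}, {"translation": [0, 0, -0.8], "rot": [0, 0, 0], "grip": 150}, {"translation": [0, 0, -0.9], "rot": [0, 0, 0], "grip": 150}, {"translation": [0, 0, -0.9], "rot": [0, 0, 0], "grip": 150}, {"translation": [0, 0, -0.9], "rot": [0, 0, 0], "grip": 150}]'

```text
clock: 43.3
tool_pos: [0.5366, -0.3755, 0.1525]
tcp_rot: [3.141, -0.001, -0.014]
force: [0.8, -0.4, -0.2]
gripper_width: 0.0351
grip_force: 0.0
```

Run:
```python
from h import *
f=grab('wrist'); s=grab('side')
cv2.imwrite('pics/c10.png',cv2.cvtColor(np.hstack([cv2.resize(f['frame'],(400,300)),cv2.resize(s['frame'][80:350,80:440],(400,300))]),cv2.COLOR_RGB2BGR))
```

```text
(no output)
```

View pics/c10.png

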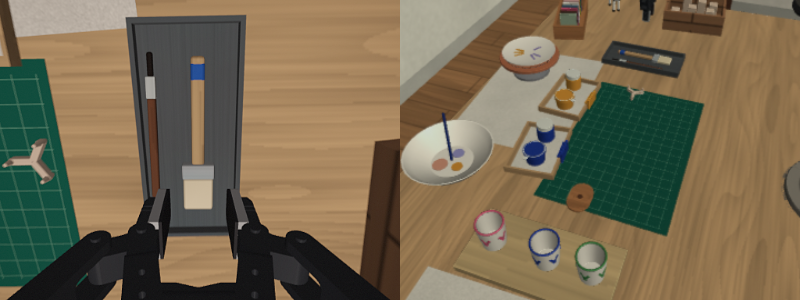

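The brush lies flat inside its tray, clear of the lining brush. The cups are upright on the board and the tubs are in their matching trays. I hand in.

```bash
python3 -c "
from station import ctrl
print(ctrl.sign_off())"
```

```text
the job is handed in; nothing more can be done
None
```

I handed the job in at about 43 s of the 122 s allowed, and the last pictures show both cups upright on the board clear of the rose cup, each tub in its own colour tray, and the brush flat in the brush tray; the hand-in gave no verdict.

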